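# Set the bench air valve two turns open and hold it

## Task

Put this bench's air line into service: first screw the loose captive cap on the spare outlet down tight, clockwise to its stop, then turn the air valve's handwheel clockwise by its crank handle until the valve is shut against its stop. Back it off exactly two full turns from the stop and finish there with the gripper still closed on the crank handle, holding the setting so that I can do up the gland nut. Leave the other things on the bench where they are.

Things in the scene. Friction and masses are not known exactly. Their poses are not given: they have to be found in the camera images.
- air_valve: brass angle valve on a round steel flange (84 mm). Origin: on the bench under the flange's centre, on the handwheel's vertical axis. Its x axis points along the copper outlet pipe, which runs out 88 mm at 52 mm height, then down into the bench. A pressure gauge (44 mm dial) sticks out some 65 mm to -x. Pipe and gauge lie below the wheel; a hexagon gland nut sits just under it
- handwheel (a joint): how far the valve is open, rad: 0 = shut against its solid stop, growing as the wheel turns anticlockwise seen from above; multi-turn (one turn 6.283, two turns 12.566, fully open four). At value q the crank handle stands at angle q anticlockwise from the +x side of air_valve. It starts 0.6 to 1.4 turns open, takes 0.15 N m (3 N at the crank handle) to turn and stays where it is left
- wheel_centre (a point): centre of the level aluminium handwheel, on its axis, 135 mm above the bench: three spokes, 126 mm over the rim, top of the rim at 143 mm, hub nut to 157 mm. The wheel does not rise as it turns. Only the crank handle stands higher
- crank_handle: the crank handle: a black upright cylinder, 22 mm in diameter, 50 mm tall (146 to 196 mm above the bench), on the wheel's rim 55 mm from the wheel's axis. Origin: centre of its underside. It spins freely on its own pin, so a gripper that holds it from above can be led round the circle without turning itself
- crank_grip (a point): point on the crank handle's own axis, half way up it, 172 mm above the bench
- spare_outlet: brass air outlet standing on a round steel flange (84 mm diameter) on the bench, closed by the captive screw cap. Origin: on the bench under its vertical axis.
- outlet_cap (a joint): how far the captive cap is unscrewed, rad: 0 = tight against its stop (solid), growing anticlockwise seen from above. It starts loose by 0.7 to 1.3 rad (less than a quarter turn), takes about 0.1 N m to turn, stays where it is left and does not come off.
- cap_grip (a point): grip point of the round fluted brass cap: on its vertical axis, 97 mm above the bench. The cap is 42 mm in diameter and 26 mm tall, from 79 to 105 mm above the bench; below it is a neck 37 mm wide or less.
- module_a: bystander, leave alone: a loose memory module lying flat, 133 x 30 mm, 4 mm thick; origin under its centre, long side along its x
- module_b: bystander, leave alone: a second such memory module, 133 x 30 x 4 mm; origin under its centre, long side along its x
- pen: bystander, leave alone: black pen lying on the bench, 140 mm long, 9 mm thick; origin under its middle, along its x
- label_roll: bystander, leave alone: roll of paper labels lying flat, 90 mm diameter, 40 mm high; origin under its centre
- scanner: bystander, leave alone: hand-held barcode scanner lying down, 195 mm long along its x, head 66 mm wide and 50 mm high at its +x end; origin on the bench near its middle
- screwdriver: bystander, leave alone: screwdriver lying on the bench, some 200 mm long along its x, 26 mm high; origin under its middle
Things that resemble listed ones, but are neither listed nor needed, are in the scene too. Of the things like the spare_outlet, leave any that is orange or red; of the rest the larger one is meant.

How it is judged (in metres and radians):
On the way, in this order (a step that is already met when the one before it is completed fails the run):
1. the captive cap is screwed down tight (within 6 degrees of its stop) (value of joint outlet_cap below 0.1 rad), for 0.2 s.
2. the valve is shut against its stop (within 5 degrees) (value of joint handwheel below 0.09 rad), for 0.2 s.
At the end, for the whole second after the job is handed in: the cap is still tight (within 7 degrees); the valve stands two turns (12.566 rad) open, within 10 degrees (0.175 rad) and at rest; the fingers are closed on the crank handle with more than 5 N, the handle's axis between the pads (within 15 mm of the TCP horizontally, its middle within 40 mm of it) (value of joint outlet_cap below 0.12 rad and value of joint handwheel between 12.391 and 12.741 rad and velocity of joint handwheel between -0.1 and 0.1 rad/s and contact force between the fingers and crank_handle above 5 N and horizontal distance between the grasp point and crank_grip below 0.015 m and distance between the grasp point and crank_grip below 0.04 m); the arm keeps its last pose, push and grip.
It fails at once if a bystander is pushed more than 30 mm from its place (distance of any of module_a, module_b, pen, label_roll, scanner, screwdriver from where it was at the start of the episode above 0.03 m).
It also fails if it takes over 67 s, if anything falls off the work surface, if the arm or the gripper's body presses on something with over 40 N, if the wrist force passes 120 N, or if a joint passes its speed limit or range.

## Robot

A 6-joint arm with a two-finger parallel gripper is mounted at the origin on the work surface. World frame = base frame: x ahead of the robot, y to its left, z up, the work surface at z = 0. Lengths are in mm, angles in rad, forces in N, time in s.
With the tool pointing down it reaches from about 275 to 750 mm from the base axis. Payload 10.2 kg.
Tool frame: the origin (TCP) lies between the finger pads, 19 mm behind the fingertips; this is the grasp point; z points along the fingers, y is the line along which they close (so a half turn about z gives the same grasp; the last joint's range is limited). The gripper opens to 85 mm and grips with 20 to 120 N. Pads are 22 mm wide; open, the fingers measure 114 mm over their backs; the gripper's body (76 mm by 85 mm) begins 54 mm behind the grasp point. The pads swing forward as they close: fully open they stand 13 mm farther back than shut.
Start: joints at [1.087, 0.313, 1.498, -0, 1.331, -0.223], TCP at [135.386, 507.249, 249.994] pointing down, gripper open.
Joint ranges: [-2.94, 2.94], [-0.97, 2.17], [0.19, 2.56], [-1.23, 4.37], [0.02, 3.11], [-2.88, 2.88]. Speed limits (rad/s): [2.39, 2.39, 3.01, 3.14, 3.14, 3.14].

## Interface

Orientations are given as a unit quaternion [w, x, y, z].
In Python, from rig import * gives the robot as it stands. The module is installed in compiled form; this text tells all that it offers.
- The arm moves only by the shell command python3 -m crank 'ROWS' [FORCE]. ROWS is JSON, a list that holds one entry, the list of rows, each a list of 7 numbers: the shift along the tool's x, y, z in units of 25 mm (1.0 is 25 mm), then the turn, a rotation vector about the tool's x, y, z in units of 8 degrees (1.0 is 8 degrees), then the finger opening in mm, from 0 to 85.4. A call has exactly 8 rows; each row shifts and turns the commanded pose from where the row before left it, along the tool's axes as they then stand; what a row does not reach is not made up. A row lasts 1/10 s, in which the tool goes at most 50 mm and 8.59 degrees, less where a joint would pass 70% of its speed; a pose out of reach is approached as far as the arm can. A call is refused whole if a number of a shift passes 1 or a number of a turn 1, either way. A call with a gripper value outside its range is refused whole. The fingers move at their own pace and stop on an object; FORCE is the grip in N (left out, the last holds). Time passes only in rows, so rows that do not move let the fingers close, or fill a call up. It gives the time, the measured TCP pose, the force, the opening and the grip force at its end, in the units of the state.
- sense(): the state, without advancing time (a new reading comes with each control period).
- capture(name): name is "side" or "top"; returns the picture (400x640x3 uint8, blue, green, red); there is no depth.
- camera_model(name): a dict with "fx", "fy", "cx", "cy" (pixels), "world_from_camera" (4x4, takes a point from camera to world coordinates). Camera axes: x right, y up, looking along -z (the intrinsics and any distortion apply to the point x, -y, -z); pixel columns grow to the right and rows downward; lengths in mm; the calibration is good to about 2 mm. A picture is of the moment at which its call begins. camera_model takes no time and is no camera call.
- finish_job(): hands the job in; it is judged then, once.
The state is a dict: "time_s": time; "joints": joint angles; "dq": joint speeds; "tau": joint torques, N m; "eef_pos": TCP position; "ee_rot": TCP orientation; "force": force on the tool from outside, world axes, zero at the start; "wrist_torque": the same for the moment, N m; "grip_width": opening from 0.0 (shut) to 1.0 (fully open); "grip_force": force on a finger pad.
Only numpy, scipy, OpenCV 4.12 (cv2) and the standard library are available. Lean on these libraries where they do the work, as an engineer would, in place of code of your own. Each camera call takes 0.05 s, during which the arm holds its last target. There are 200 camera calls.

## Working session

There is one attempt and no reset: what is moved stays moved. The work goes in short steps, Python scripts to look and compute and a shell command to move; the robot and the scene stay as the last step left them, time stands still between calls to the robot, and variables do not carry over. Pictures are saved under pics/ and viewed, at most 10 in all, crops included, and the job is handed in when it is done.

```bash
mkdir -p pics; python3 - <<'E'
from rig import *
import cv2
for n in("side","top"):
    cv2.imwrite(f"pics/{n}0.png",capture(n)); print(n,camera_model(n))
print(sense())
E
```

```text
side {'fx': 368.35616193346016, 'fy': 368.35616193346016, 'cx': 314.7013603517029, 'cy': 197.26918715931376, 'world_from_camera': array([[ 8.39967055e-01,  3.46720013e-01, -4.17421345e-01,
         1.57609945e+02],
       [-5.42459781e-01,  5.56204468e-01, -6.29582382e-01,
        -5.86591211e+02],
       [ 1.38828053e-02,  7.55262751e-01,  6.55275091e-01,
         7.09058578e+02],
       [ 0.00000000e+00,  0.00000000e+00,  0.00000000e+00,
         1.00000000e+00]])}
top {'fx': 471.225423328904, 'fy': 471.225423328904, 'cx': 321.0308628221632, 'cy': 205.79787576475854, 'world_from_camera': array([[ 1.34779359e-02,  9.95627060e-01, -9.24397216e-02,
         3.92396029e+02],
       [-9.99830617e-01,  1.45779414e-02,  1.12347805e-02,
         1.18055018e+01],
       [ 1.25332323e-02,  9.22726422e-02,  9.95654899e-01,
         1.71170696e+03],
       [ 0.00000000e+00,  0.00000000e+00,  0.00000000e+00,
         1.00000000e+00]])}
{'time_s': 0.1, 'joints': array([ 1.08657965e+00,  3.13380248e-01,  1.49834520e+00,  9.27063783e-06,
        1.33099238e+00, -2.23394592e-01]), 'dq': array([-0.0012453 , -0.00104103, -0.00267837, -0.00066142,  0.00022137,
       -0.0006897 ]), 'tau': array([ 1.61229695e-03, -4.12899506e+01, -2.60139120e+01, -2.14329466e-04,
        2.96997328e-03,  1.33290720e-05]), 'eef_pos': array([135.29512397, 507.05904992, 249.50533783]), 'ee_rot': array([-1.99143874e-04,  1.30042779e-01,  9.91508224e-01, -5.26183856e-04]), 'force': array([ 0.57111087, -0.68448042, -0.16902541]), 'wrist_torque': array([-0.00289804, -0.01997718, -0.00387934]), 'grip_force': 0.0, 'grip_width': 1.0010341829376233}
```

View pics/side0.png

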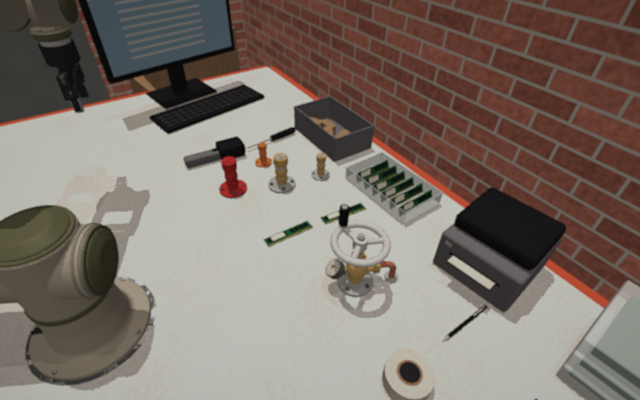

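View pics/top0.png

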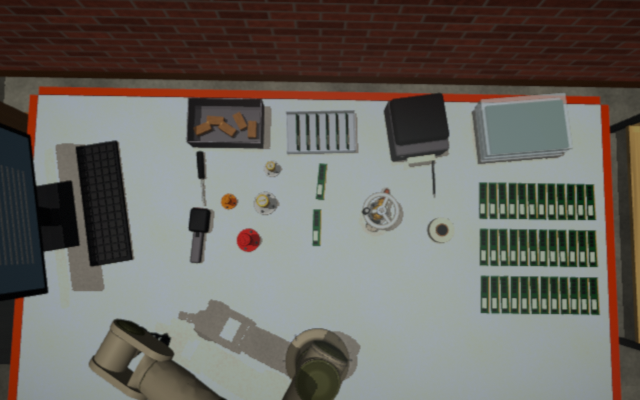

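The side view shows the larger brass outlet at about (281,170) with a smaller copy at (320,165). The red and orange ones are at (231,175) and (263,155), and the wheel is at (360,243) with its black crank at (344,215). In the top view the outlet is at (265,202) and the wheel at (381,210). I'll enlarge these next.

```bash
python3 - <<'E'
import cv2,numpy as np
s=cv2.imread("pics/side0.png");t=cv2.imread("pics/top0.png")
def c(im,x,y,w,h,k):
    o=cv2.resize(im[y:y+h,x:x+w],None,fx=k,fy=k,interpolation=cv2.INTER_CUBIC)
    for i in range(0,w,10):
        cv2.line(o,(i*k,0),(i*k,6),(0,0,255),1); cv2.putText(o,str(x+i),(i*k,14),0,.3,(255,0,0),1)
    for i in range(0,h,10):
        cv2.line(o,(0,i*k),(6,i*k),(0,0,255),1); cv2.putText(o,str(y+i),(8,i*k+4),0,.3,(255,0,0),1)
    return o
a=np.hstack([c(s,260,145,50,50,6),c(s,320,200,80,50,6)[:, :]])
b=np.hstack([c(t,240,180,50,50,6),c(t,350,180,80,50,6)])
cv2.imwrite("pics/crop.png",np.vstack([a,b]))
E
```

```text
(no output)
```

View pics/crop.png

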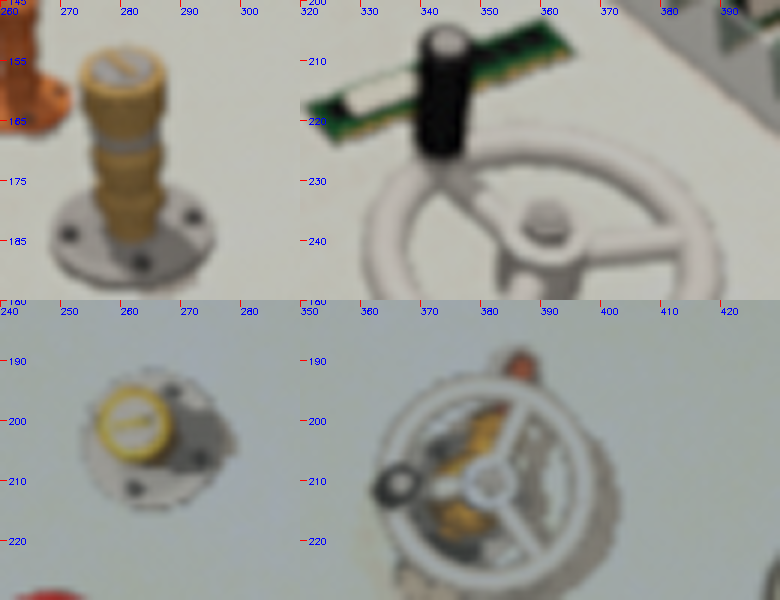

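```bash
cat > h.py <<'E'
from rig import *
import numpy as np
def ray(n,u,v):
    m=camera_model(n);T=m["world_from_camera"]
    d=T[:3,:3]@np.array([(u-m["cx"])/m["fx"],-(v-m["cy"])/m["fy"],-1]);return T[:3,3],d/np.linalg.norm(d)
def tri(s,t):
    o1,d1=ray("side",*s);o2,d2=ray("top",*t)
    k=np.linalg.lstsq(np.c_[d1,-d2],o2-o1,rcond=None)[0]
    a,b=o1+k[0]*d1,o2+k[1]*d2;return (a+b)/2,np.linalg.norm(a-b)
def onz(n,u,v,z):
    o,d=ray(n,u,v);return o+d*(z-o[2])/d[2]
E
python3 - <<'E'
from h import *
np.set_printoptions(precision=1,suppress=True)
for k,s,t,z in[("cap",(280.8,156),(262.5,200.8),105),("crank",(345.2,206.7),(366.8,210.7),196),("hub",(361.2,235.8),(381.8,210.2),157)]:
    print(k,*tri(s,t),onz("side",*s,z),onz("top",*t,z))
print("outflange",onz("side",282,185,5),onz("top",266.6,203.3,5))
print("wheel",onz("top",381.2,210.7,143))
print("pipe",onz("top",386.8,191.2,55),onz("side",391,270,52))
print("gauge",onz("side",334,268,60))
E
```

```text
cap [555.9 193.8 107.5] 0.7022097578957956 [557.9 196.9 105. ] [555.8 194.2 105. ]
crank [ 519.7 -153.5  198.1] 1.2852737613768237 [ 521.8 -152.   196. ] [ 519.4 -153.4  196. ]
hub [ 525.  -207.4  156.8] 0.14500771400149226 [ 524.8 -207.6  157. ] [ 525.  -207.5  157. ]
outflange [552.8 189.9   5. ] [557.1 190.5   5. ]
wheel [ 524.5 -207.4  143. ]
pipe [ 601.6 -239.5   55. ] [ 586.3 -252.6   52. ]
gauge [ 478.1 -185.3   60. ]
```

The crank triangulates to z=198 and 55 mm from the axis, the hub to z=157 and the cap top to z=107, all consistent with the text. The crank stands about 119° from the pipe direction, so the valve is about 1.33 turns open. I'll move above the cap.

```bash
cat >> h.py <<'E'
from scipy.spatial.transform import Rotation as R
def go(x,y,z):
    s=sense();q=s["ee_rot"];r=R.from_quat([q[1],q[2],q[3],q[0]])
    print("t",s["time_s"],"p",s["eef_pos"].round(1),"units",(r.inv().apply(np.array([x,y,z])-s["eef_pos"])/25).round(2),"yaw x-axis",np.degrees(np.arctan2(*r.apply([1,0,0])[1::-1])).round(2),"F",s["force"].round(1),"T",s["wrist_torque"].round(2),"gw",round(s["grip_width"]*85.4,1),s["grip_force"],"j6",s["joints"][5].round(2),"tilt",r.apply([0,0,1]).round(3))
E
python3 -c "
from h import *
go(556,193.5,249.5)"
R='[-0.81,-0.32,0,0,0,0,60]'
python3 -m crank '[[[-0.81,-0.32,0,0,0,0,60],[-0.81,-0.32,0,0,0,0,60],[-0.81,-0.32,0,0,0,0,60],[-0.81,-0.32,0,0,0,0,60],[-0.81,-0.32,0,0,0,0,60],[-0.81,-0.32,0,0,0,0,60],[-0.81,-0.32,0,0,0,0,60],[-0.81,-0.32,0,0,0,0,60]]]' 60
python3 -c "
from h import *
go(556,193.5,249.5)"
```

```text
t 0.1 p [135.3 507.1 249.5] units [-19.49  -7.78   0.  ] yaw x-axis 165.06 F [ 0.6 -0.7 -0.2] T [-0.   -0.02 -0.  ] gw 85.5 0.0 j6 -0.22 tilt [-0.001 -0.001 -1.   ]
time_s: 0.9
eef_pos: [276.0, 403.0, 249.7]
ee_rot: [-0.0, 0.13, 0.992, -0.0]
force: [0.3, 0.7, 0.8]
grip_width: 0.701
grip_force: 0.0
t 0.9 p [276.  403.  249.7] units [-1.298e+01 -5.210e+00  1.000e-02] yaw x-axis 165.06 F [0.3 0.7 0.8] T [-0.03  0.02  0.03] gw 59.8 0.0 j6 -0.58 tilt [-0. -0. -1.]
```

```bash

python3 -m crank '[[[-0.81,-0.32,0,0,0,0,60],[-0.81,-0.32,0,0,0,0,60],[-0.81,-0.32,0,0,0,0,60],[-0.81,-0.32,0,0,0,0,60],[-0.81,-0.32,0,0,0,0,60],[-0.81,-0.32,0,0,0,0,60],[-0.81,-0.32,0,0,0,0,60],[-0.81,-0.32,0,0,0,0,60]]]' >/dev/null
python3 -m crank '[[[-0.81,-0.33,0,0,0,0,60],[-0.81,-0.33,0,0,0,0,60],[-0.81,-0.33,0,0,0,0,60],[-0.81,-0.33,0,0,0,0,60],[-0.81,-0.33,0,0,0,0,60],[-0.81,-0.33,0,0,0,0,60],[-0.81,-0.33,0,0,0,0,60],[-0.81,-0.33,0,0,0,0,60]]]' >/dev/null
python3 -m crank '[[[0,0,0.6,0,0,0,60],[0,0,0.6,0,0,0,60],[0,0,0.6,0,0,0,60],[0,0,0.6,0,0,0,60],[0,0,0.6,0,0,0,60],[0,0,0.6,0,0,0,60],[0,0,0.4,0,0,0,60],[0,0,0,0,0,0,60]]]'
python3 - <<'E'
from h import *
import cv2
go(556,193.5,98)
s=capture("side");t=capture("top")
z=lambda im,x,y:cv2.resize(im[y:y+70,x:x+60],None,fx=6,fy=6,interpolation=cv2.INTER_CUBIC)
cv2.imwrite("pics/c1.png",np.hstack([z(s,250,125),z(t,230,165)]))
E
```

```text
time_s: 3.3
eef_pos: [554.3, 194.4, 148.6]
ee_rot: [-0.001, 0.13, 0.992, -0.0]
force: [-0.7, 0.1, 0.6]
grip_width: 0.7
grip_force: 0.0
t 3.3 p [554.3 194.4 148.6] units [-0.08 -0.01  2.02] yaw x-axis 165.06 F [-0.7  0.1  0.6] T [-0.01 -0.02 -0.03] gw 59.8 0.0 j6 -1.17 tilt [-0.003 -0.    -1.   ]
```

View pics/c1.png

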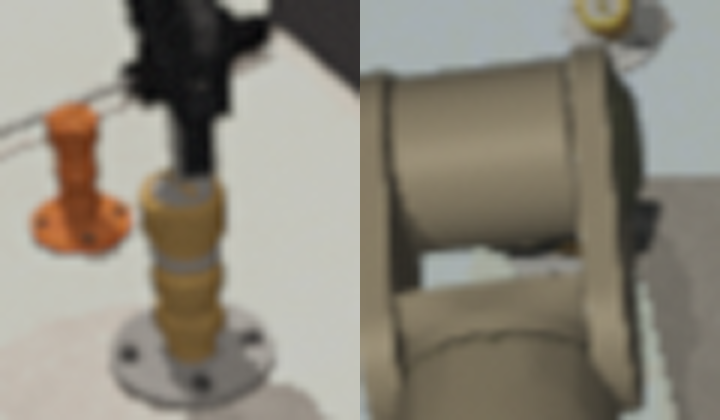

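The near finger tip shows at about pixel (282,154) in front of the cap, and the tool is centred on it in azimuth. I'll descend slowly and check the force.

```bash

python3 -m crank '[[[-0.05,0,0.2,0,0,0,60],[0,0,0.25,0,0,0,60],[0,0,0.25,0,0,0,60],[0,0,0.25,0,0,0,60],[0,0,0.25,0,0,0,60],[0,0,0.2,0,0,0,60],[0,0,0,0,0,0,60],[0,0,0,0,0,0,60]]]'
python3 - <<'E'
from h import *
go(556,193.5,98)
m=camera_model("side");T=np.linalg.inv(m["world_from_camera"])
for P in [(554.3-.258*36,194.4-.966*36,132)]:
    c=T[:3,:3]@np.array(P)+T[:3,3];print(m["cx"]-m["fx"]*c[0]/c[2],m["cy"]+m["fy"]*c[1]/c[2])
E
```

```text
time_s: 4.2
eef_pos: [556.2, 194.2, 115.0]
ee_rot: [0.0, 0.13, 0.992, -0.0]
force: [-0.7, 0.5, 0.1]
grip_width: 0.701
grip_force: 0.0
t 4.2 p [556.2 194.2 115. ] units [ 0.   -0.03  0.68] yaw x-axis 165.06 F [-0.7  0.5  0.1] T [-0.02 -0.02 -0.03] gw 59.9 0.0 j6 -1.17 tilt [ 0. -0. -1.]
282.8153508520643 155.84653601743207
```

The tip is where the model predicts it, and it is 9 mm below the cap top with no contact. I'll go down to 98 mm and close.

```bash

python3 -m crank '[[[0,0,0.25,0,0,0,60],[0,0,0.25,0,0,0,60],[0,0,0.18,0,0,0,60],[0,0,0,0,0,0,60],[0,0,0,0,0,0,30],[0,0,0,0,0,0,30],[0,0,0,0,0,0,30],[0,0,0,0,0,0,30]]]' 60
python3 -c "
from h import *
go(556,193.5,98)"
```

```text
time_s: 5.0
eef_pos: [557.1, 197.1, 99.4]
ee_rot: [0.002, 0.13, 0.992, 0.003]
force: [3.5, 17.1, 3.2]
grip_width: 0.471
grip_force: 60.9
t 5.0 p [557.1 197.1  99.4] units [ 0.01 -0.15  0.05] yaw x-axis 165.06 F [ 3.5 17.1  3.2] T [ 2.48 -0.44 -0.04] gw 40.2 60.898441672325134 j6 -1.17 tilt [ 0.005  0.005 -1.   ]
```

The grip holds, and the 17 N side force means the cap centre is about 3 mm farther in +y. I'll recentre and turn clockwise.

```bash

python3 -m crank '[[[0,0.13,0,0,0,0,30],[0,0,0,0,0,0,30],[0,0,0,0,0,0.5,30],[0,0,0,0,0,0.7,30],[0,0,0,0,0,0.7,30],[0,0,0,0,0,0.7,30],[0,0,0,0,0,0.7,30],[0,0,0,0,0,0.7,30]]]' 60
python3 -c "
from h import *
go(556,197,98)"
```

```text
time_s: 5.8
eef_pos: [557.1, 197.2, 99.3]
ee_rot: [0.0, 0.4, 0.917, -0.0]
force: [-4.4, -2.6, 9.0]
grip_width: 0.468
grip_force: 61.7
t 5.8 p [557.1 197.2  99.3] units [ 0.02 -0.04  0.05] yaw x-axis 132.86 F [-4.4 -2.6  9. ] T [-0.36  0.74  0.15] gw 40.0 61.66857182979584 j6 -0.61 tilt [ 0.001 -0.    -1.   ]
```

```bash

python3 -m crank '[[[0,0,0,0,0,0.4,30],[0,0,0,0,0,0.4,30],[0,0,0,0,0,0.4,30],[0,0,0,0,0,0.4,30],[0,0,0,0,0,0.4,30],[0,0,0,0,0,0.4,30],[0,0,0,0,0,0,30],[0,0,0,0,0,0,30]]]' 60
python3 -c "
from h import *
go(556,197,98)"
```

```text
time_s: 6.6
eef_pos: [557.0, 197.2, 99.3]
ee_rot: [0.0, 0.546, 0.838, -0.0]
force: [-4.7, -2.8, 8.6]
grip_width: 0.47
grip_force: 61.8
t 6.6 p [557.  197.2  99.3] units [ 0.01 -0.04  0.05] yaw x-axis 113.85 F [-4.7 -2.8  8.6] T [-0.4  0.9 -0.1] gw 40.2 61.76764726638794 j6 -0.27 tilt [ 0. -0. -1.]
```

```bash

python3 -m crank '[[[0,0,0,0,0,0.4,30],[0,0,0,0,0,0.4,30],[0,0,0,0,0,0.4,30],[0,0,0,0,0,0.4,30],[0,0,0,0,0,0,30],[0,0,0,0,0,0,30],[0,0,0,0,0,0,30],[0,0,0,0,0,0,30]]]' 60
python3 -c "
from h import *
go(556,197,98)"
python3 -m crank '[[[0,0,0,0,0,0.3,30],[0,0,0,0,0,0.3,30],[0,0,0,0,0,0.3,30],[0,0,0,0,0,0.3,30],[0,0,0,0,0,0,30],[0,0,0,0,0,0,30],[0,0,0,0,0,0,30],[0,0,0,0,0,0,30]]]' 60
python3 -c "
from h import *
go(556,197,98)"
```

```text
time_s: 7.4
eef_pos: [556.9, 197.2, 99.3]
ee_rot: [0.0, 0.636, 0.772, -0.0]
force: [-5.4, -2.6, 9.9]
grip_width: 0.469
grip_force: 61.8
t 7.4 p [556.9 197.2  99.3] units [ 0.   -0.04  0.05] yaw x-axis 101.05 F [-5.4 -2.6  9.9] T [-0.36  0.94 -0.11] gw 40.1 61.80594563484192 j6 -0.05 tilt [ 0. -0. -1.]
time_s: 8.2
eef_pos: [556.9, 196.3, 99.3]
ee_rot: [0.001, 0.698, 0.716, -0.001]
force: [-6.8, -6.7, 11.2]
grip_width: 0.466
grip_force: 61.9
t 8.2 p [556.9 196.3  99.3] units [ 0.03 -0.03  0.05] yaw x-axis 91.46 F [-6.8 -6.7 11.2] T [-1.16  1.1  -0.09] gw 39.8 61.932334899902344 j6 0.12 tilt [-0.    -0.002 -1.   ]
```

```bash

python3 -m crank '[[[0,0,0,0,0,0.3,30],[0,0,0,0,0,0.3,30],[0,0,0,0,0,0.3,30],[0,0,0,0,0,0.3,30],[0,0,0,0,0,0.3,30],[0,0,0,0,0,0,30],[0,0,0,0,0,0,30],[0,0,0,0,0,0,30]]]' 60
python3 - <<'E'
from h import *
import cv2
go(556,197,98)
s=capture("side")
cv2.imwrite("pics/c2.png",cv2.resize(s[120:200,240:330],None,fx=7,fy=7,interpolation=cv2.INTER_CUBIC))
E
```

```text
time_s: 9.0
eef_pos: [556.3, 194.6, 99.1]
ee_rot: [0.001, 0.769, 0.639, -0.003]
force: [-10.6, -17.1, 13.3]
grip_width: 0.475
grip_force: 62.5
t 9.0 p [556.3 194.6  99.1] units [ 0.09 -0.03  0.05] yaw x-axis 79.49 F [-10.6 -17.1  13.3] T [-2.84  1.71  0.11] gw 40.6 62.48185336589813 j6 0.33 tilt [-0.003 -0.005 -1.   ]
```

View pics/c2.png

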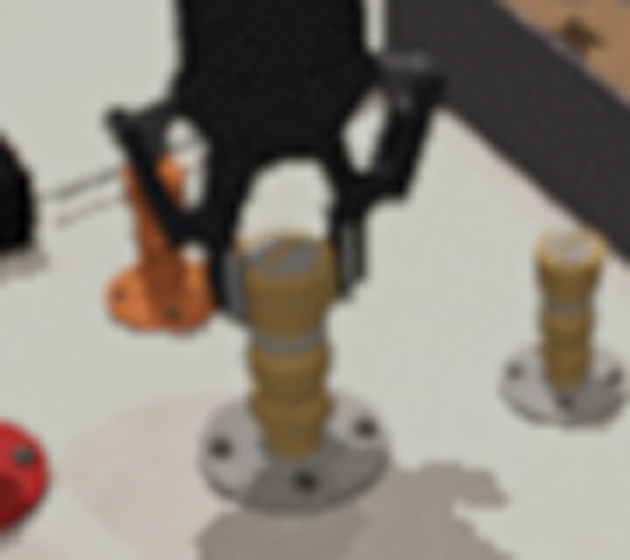

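The jaws are square on the cap. Past about 70° a reaction built up and the tool was pushed aside 2.6 mm, so this looks like the stop. To confirm, I'll open, turn back 32°, regrip and tighten again.

```bash

python3 -m crank '[[[0,0,0,0,0,0,60],[0,0,0,0,0,0,60],[0,0,0,0,0,-1,60],[0,0,0,0,0,-1,60],[0,0,0,0,0,-1,60],[0,0,0,0,0,-1,60],[0,0,0,0,0,0,60],[0,0,0,0,0,0,60]]]' 60
python3 -c "
from h import *
go(556.5,197.2,98)"
python3 -m crank '[[[0,0,0,0,0,0,30],[0,0,0,0,0,0,30],[0,0,0,0,0,0,30],[0,0,0,0,0,0,30],[0,0,0,0,0,0,30],[0,0,0,0,0,0,30],[0,0,0,0,0,0,30],[0,0,0,0,0,0,30]]]' 100
python3 -c "
from h import *
go(556.5,197.2,98)"
python3 -m crank '[[[0,0,0,0,0,0.3,30],[0,0,0,0,0,0.3,30],[0,0,0,0,0,0.3,30],[0,0,0,0,0,0,30],[0,0,0,0,0,0,30],[0,0,0,0,0,0,30],[0,0,0,0,0,0,30],[0,0,0,0,0,0,30]]]'
python3 -c "
from h import *
go(556.5,197.2,98)"
```

```text
time_s: 9.85
eef_pos: [557.0, 197.5, 98.0]
ee_rot: [0.0, 0.565, 0.825, 0.0]
force: [-1.0, 0.8, -0.5]
grip_width: 0.702
grip_force: 0.0
t 9.85 p [557.  197.5  98. ] units [-0.   -0.02  0.  ] yaw x-axis 111.25 F [-1.   0.8 -0.5] T [-0.04 -0.02 -0.03] gw 60.0 0.0 j6 -0.23 tilt [ 0.  0. -1.]
time_s: 10.65
eef_pos: [556.9, 197.3, 98.6]
ee_rot: [-0.0, 0.564, 0.826, 0.0]
force: [-3.2, 0.3, 5.2]
grip_width: 0.456
grip_force: 100.2
t 10.65 p [556.9 197.3  98.6] units [ 0.   -0.02  0.02] yaw x-axis 111.36 F [-3.2  0.3  5.2] T [-0.12  0.53 -0.05] gw 38.9 100.24397492408752 j6 -0.23 tilt [-0.  0. -1.]
time_s: 11.45
eef_pos: [557.7, 194.2, 98.6]
ee_rot: [0.002, 0.615, 0.789, -0.002]
force: [-0.3, -18.1, 5.7]
grip_width: 0.457
grip_force: 101.1
t 11.45 p [557.7 194.2  98.6] units [ 0.13 -0.02  0.02] yaw x-axis 104.16 F [ -0.3 -18.1   5.7] T [-3.12  0.11 -0.02] gw 39.0 101.05612277984619 j6 -0.1 tilt [ 0.001 -0.006 -1.   ]
```

Tightening again gives resistance from the first degrees, so the cap is at its stop. I'll release, lift and go to the crank.

```bash

python3 -m crank '[[[0,0,0,0,0,0,62],[0,0,0,0,0,0,62],[0,0,-0.5,0,0,0,62],[0,0,-1,0,0,0,62],[0,0,-1,0,0,0,62],[0,0,-1,0,0,0,62],[0,0,-1,0,0,0,62],[0,0,-1,0,0,0,62]]]' 60
python3 -c "
from h import *
go(520.3,-153,235)"

```

```text
time_s: 12.25
eef_pos: [556.8, 197.7, 237.6]
ee_rot: [0.0, 0.614, 0.789, 0.0]
force: [0.1, 0.5, -1.3]
grip_width: 0.726
grip_force: 0.0
t 12.25 p [556.8 197.7 237.6] units [-13.24  -4.87   0.1 ] yaw x-axis 104.26 F [ 0.1  0.5 -1.3] T [ 0.04 -0.02 -0.02] gw 62.0 0.0 j6 -0.11 tilt [ 0.001  0.    -1.   ]
```

```bash

python3 -m crank '[[[-0.83,-0.3,0,0,0,0,62],[-0.83,-0.3,0,0,0,0,62],[-0.83,-0.3,0,0,0,0,62],[-0.83,-0.3,0,0,0,0,62],[-0.83,-0.3,0,0,0,0,62],[-0.83,-0.3,0,0,0,0,62],[-0.83,-0.3,0,0,0,0,62],[-0.83,-0.3,0,0,0,0,62]]]' >/dev/null
python3 -m crank '[[[-0.83,-0.31,0,0,0,0,62],[-0.83,-0.31,0,0,0,0,62],[-0.83,-0.31,0,0,0,0,62],[-0.83,-0.31,0,0,0,0,62],[-0.83,-0.31,0,0,0,0,62],[-0.83,-0.31,0,0,0,0,62],[-0.83,-0.31,0,0,0,0,62],[-0.83,-0.31,0,0,0,0,62]]]' >/dev/null
python3 - <<'E'
from h import *
import cv2
go(520.3,-153,178)
s=capture("side");t=capture("top")
z=lambda im,x,y,w,h:cv2.resize(im[y:y+h,x:x+w],None,fx=6,fy=6,interpolation=cv2.INTER_CUBIC)
cv2.imwrite("pics/c3.png",np.hstack([z(s,310,160,80,90),z(t,240,180,50,90)]))
E
```

```text
t 13.85 p [ 520.5 -155.1  236.6] units [0.09 0.01 2.34] yaw x-axis 104.26 F [-0.2 -0.4  0.2] T [ 0.04 -0.01  0.04] gw 61.9 0.0 j6 -0.75 tilt [ 0.001 -0.    -1.   ]
```

View pics/c3.png

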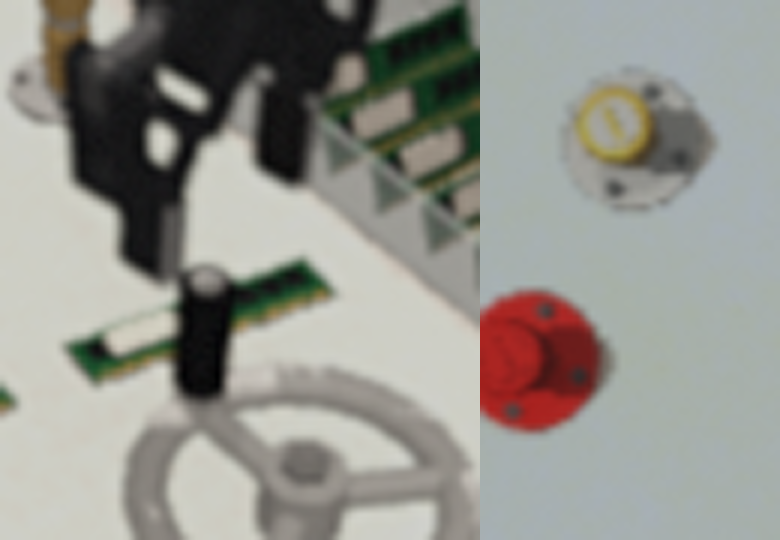

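The cap's slot turned about 80° clockwise between the two top views, which agrees with the cap being tight. The gripper stands over the crank handle, whose top is at about side pixel (345,206). Now I'll descend.

```bash

python3 -m crank '[[[0.09,0,0.4,0,0,0,62],[0,0,0.4,0,0,0,62],[0,0,0.4,0,0,0,62],[0,0,0.4,0,0,0,62],[0,0,0.4,0,0,0,62],[0,0,0.3,0,0,0,62],[0,0,0,0,0,0,62],[0,0,0,0,0,0,62]]]' 
python3 -m crank '[[[0,0,0,0,0,0,30],[0,0,0,0,0,0,5],[0,0,0,0,0,0,5],[0,0,0,0,0,0,5],[0,0,0,0,0,0,5],[0,0,0,0,0,0,5],[0,0,0,0,0,0,5],[0,0,0,0,0,0,5]]]' 50
python3 -c "
from h import *
go(520.3,-153,178)"
```

```text
time_s: 14.75
eef_pos: [520.1, -152.4, 178.1]
ee_rot: [0.0, 0.614, 0.789, 0.0]
force: [0.7, -0.8, 0.6]
grip_width: 0.723
grip_force: 0.0
time_s: 15.55
eef_pos: [520.1, -152.4, 178.5]
ee_rot: [0.0, 0.614, 0.789, 0.0]
force: [-0.5, 0.5, 5.2]
grip_width: 0.241
grip_force: 48.8
t 15.55 p [ 520.1 -152.4  178.5] units [-0.03 -0.    0.02] yaw x-axis 104.26 F [-0.5  0.5  5.2] T [0.2  0.06 0.03] gw 20.6 48.81780982017517 j6 -0.75 tilt [ 0.001 -0.    -1.   ]
```

The handle is gripped with almost no side force. Next I'll compute the chords for 15° steps clockwise.

```bash
cat >> h.py <<'E'
C=np.array([524.7,-207.5])
def rows(th,step,n,r=55,yaw=104.26,start=None):
    """tool-frame chord steps on the circle about C; first row also corrects from the start"""
    t=np.radians(th+step*np.arange(n+1));P=C+r*np.c_[np.cos(t),np.sin(t)]
    if start is not None:P[0]=start
    a=np.radians(yaw);d=np.diff(P,axis=0)/25
    for k,(u,v) in enumerate(np.c_[d@[np.cos(a),np.sin(a)],d@[np.sin(a),-np.cos(a)]].round(2)): print(k,u,v)
def ang():
    s=sense();d=s["eef_pos"][:2]-C;a=np.arctan2(d[1],d[0]);f=s["force"][:2]
    print("t",s["time_s"].__round__(2),"ang",np.degrees(a).round(2),"r",np.hypot(*d).round(1),"p",s["eef_pos"].round(1),"Fr",(f@[np.cos(a),np.sin(a)]).round(1),"Ft",(f@[-np.sin(a),np.cos(a)]).round(1),"Fz",s["force"][2].round(1),"gf",s["grip_force"].__round__(1),"gw",round(s["grip_width"]*85.4,1))
E
python3 -c "
from h import *
ang();rows(94.8,-15,24)"
```

```text
t 15.55 ang 94.73 r 55.3 p [ 520.1 -152.4  178.5] Fr 0.6 Ft 0.5 Fz 5.2 gf 48.8 gw 20.6
0 -0.17 0.55
1 -0.3 0.49
2 -0.42 0.39
3 -0.51 0.27
4 -0.56 0.13
5 -0.57 -0.02
6 -0.55 -0.17
7 -0.49 -0.3
8 -0.39 -0.42
9 -0.27 -0.51
10 -0.13 -0.56
11 0.02 -0.57
12 0.17 -0.55
13 0.3 -0.49
14 0.42 -0.39
15 0.51 -0.27
16 0.56 -0.13
17 0.57 0.02
18 0.55 0.17
19 0.49 0.3
20 0.39 0.42
21 0.27 0.51
22 0.13 0.56
23 -0.02 0.57
```

```bash

python3 -m crank '[[[-0.17,0.55,0,0,0,0,5],[-0.3,0.49,0,0,0,0,5],[-0.42,0.39,0,0,0,0,5],[-0.51,0.27,0,0,0,0,5],[0,0,0,0,0,0,5],[0,0,0,0,0,0,5],[0,0,0,0,0,0,5],[0,0,0,0,0,0,5]]]' >/dev/null
python3 -c "
from h import *
ang()"
```

```text
t 16.35 ang 34.47 r 56.3 p [ 571.1 -175.6  178.6] Fr 7.2 Ft -2.8 Fz 2.6 gf 49.5 gw 20.6
```

```bash

python3 -m crank '[[[-0.56,0.13,0,0,0,0,5],[-0.57,-0.02,0,0,0,0,5],[-0.55,-0.17,0,0,0,0,5],[-0.49,-0.3,0,0,0,0,5],[0,0,0,0,0,0,5],[0,0,0,0,0,0,5],[0,0,0,0,0,0,5],[0,0,0,0,0,0,5]]]' >/dev/null
python3 -c "
from h import *
ang()"
python3 -m crank '[[[-0.39,-0.42,0,0,0,0,5],[-0.27,-0.51,0,0,0,0,5],[-0.13,-0.56,0,0,0,0,5],[0.02,-0.57,0,0,0,0,5],[0.17,-0.55,0,0,0,0,5],[0.3,-0.49,0,0,0,0,5],[0,0,0,0,0,0,5],[0,0,0,0,0,0,5]]]' >/dev/null
python3 -c "
from h import *
ang()"
```

```text
t 17.15 ang -25.48 r 56.0 p [ 575.2 -231.6  178.6] Fr 6.7 Ft -3.4 Fz 1.9 gf 49.7 gw 20.7
t 17.95 ang -116.12 r 54.0 p [ 500.9 -256.   178.5] Fr -4.1 Ft -3.2 Fz 6.3 gf 50.1 gw 20.7
```

The wheel has passed -24° without a stop, so it was indeed about 1.33 turns open. I'll refit the centre from the tracked points.

```bash

python3 -m crank '[[[0.42,-0.39,0,0,0,0,5],[0.51,-0.27,0,0,0,0,5],[0.56,-0.13,0,0,0,0,5],[0.57,0.02,0,0,0,0,5],[0.55,0.17,0,0,0,0,5],[0.49,0.3,0,0,0,0,5],[0,0,0,0,0,0,5],[0,0,0,0,0,0,5]]]' >/dev/null
python3 - <<'E'
from h import *
from scipy.optimize import least_squares
ang()
P=np.array([(571.1,-175.6),(575.2,-231.6),(500.9,-256.),sense()["eef_pos"][:2]])
for Q in(P,P[:3]):
  s=least_squares(lambda c:np.hypot(*(Q-c).T)-55,C);print(s.x,s.fun)
E
```

```text
t 18.75 ang 153.66 r 54.1 p [ 476.2 -183.5  178.5] Fr -8.2 Ft -3.0 Fz 1.6 gf 50.1 gw 20.7
[ 525.96896843 -207.04213425] [0.0037982  0.01620888 0.00296171 0.01800112]
[ 525.98158043 -207.05252309] [-0.00060915  0.00028588 -0.0005348 ]
```

```bash
sed -i 's/^C=.*/C=np.array([525.98,-207.05])/' h.py; python3 -c "
from h import *
ang();rows(154.7,-15,8,start=(474.9,-183.8)); print();rows(34.7,-8,16)"
```

```text
t 18.75 ang 154.67 r 55.0 p [ 476.2 -183.5  178.5] Fr -8.3 Ft -2.9 Fz 1.6 gf 50.1 gw 20.7
0 0.39 0.48
1 0.27 0.51
2 0.13 0.56
3 -0.02 0.57
4 -0.17 0.55
5 -0.3 0.49
6 -0.42 0.39
7 -0.51 0.27

0 -0.29 0.09
1 -0.3 0.05
2 -0.31 0.0
3 -0.3 -0.04
4 -0.3 -0.08
5 -0.28 -0.12
6 -0.26 -0.16
7 -0.24 -0.2
8 -0.21 -0.23
9 -0.17 -0.25
10 -0.14 -0.27
11 -0.1 -0.29
12 -0.06 -0.3
13 -0.01 -0.31
14 0.03 -0.31
15 0.07 -0.3
```

```bash

python3 -m crank '[[[0.39,0.48,0,0,0,0,5],[0.27,0.51,0,0,0,0,5],[0.13,0.56,0,0,0,0,5],[-0.02,0.57,0,0,0,0,5],[-0.17,0.55,0,0,0,0,5],[-0.3,0.49,0,0,0,0,5],[-0.42,0.39,0,0,0,0,5],[-0.51,0.27,0,0,0,0,5]]]' >/dev/null
python3 -c "
from h import *
ang()"
python3 -m crank '[[[-0.29,0.09,0,0,0,0,5],[-0.3,0.05,0,0,0,0,5],[-0.31,0,0,0,0,0,5],[-0.3,-0.04,0,0,0,0,5],[-0.3,-0.08,0,0,0,0,5],[0,0,0,0,0,0,5],[0,0,0,0,0,0,5],[0,0,0,0,0,0,5]]]' >/dev/null
python3 -c "
from h import *
ang()"
```

```text
t 19.55 ang 35.11 r 55.4 p [ 571.3 -175.2  178.5] Fr -7.3 Ft 3.4 Fz 8.8 gf 51.3 gw 20.6
t 20.35 ang -5.26 r 55.2 p [ 581.  -212.1  178.5] Fr -1.1 Ft -1.8 Fz 5.1 gf 51.2 gw 20.4
```

Now at -5°, about 19° before the expected stop. I'll go slowly in 4° rows.

```bash

python3 -m crank '[[[-0.14,-0.06,0,0,0,0,5],[-0.14,-0.06,0,0,0,0,5],[-0.13,-0.08,0,0,0,0,5],[0,0,0,0,0,0,5],[0,0,0,0,0,0,5],[0,0,0,0,0,0,5],[0,0,0,0,0,0,5],[0,0,0,0,0,0,5]]]' >/dev/null
python3 -c "
from h import *
ang()"
python3 -m crank '[[[-0.1,-0.08,0,0,0,0,5],[-0.1,-0.08,0,0,0,0,5],[0,0,0,0,0,0,5],[0,0,0,0,0,0,5],[0,0,0,0,0,0,5],[0,0,0,0,0,0,5],[0,0,0,0,0,0,5],[0,0,0,0,0,0,5]]]' >/dev/null
python3 -c "
from h import *
ang()"
```

```text
t 21.15 ang -16.49 r 55.2 p [ 578.9 -222.7  178.5] Fr 0.6 Ft -0.6 Fz 5.2 gf 51.1 gw 21.0
t 21.95 ang -23.41 r 55.1 p [ 576.5 -228.9  178.5] Fr 4.2 Ft 1.8 Fz 4.9 gf 51.0 gw 21.1
```

```bash

python3 -m crank '[[[-0.06,-0.06,0,0,0,0,5],[-0.06,-0.06,0,0,0,0,5],[0,0,0,0,0,0,5],[0,0,0,0,0,0,5],[0,0,0,0,0,0,5],[0,0,0,0,0,0,5],[0,0,0,0,0,0,5],[0,0,0,0,0,0,5]]]' >/dev/null
python3 -c "
from h import *
ang()"
python3 -m crank '[[[-0.06,-0.06,0,0,0,0,5],[0,0,0,0,0,0,5],[0,0,0,0,0,0,5],[0,0,0,0,0,0,5],[0,0,0,0,0,0,5],[0,0,0,0,0,0,5],[0,0,0,0,0,0,5],[0,0,0,0,0,0,5]]]' >/dev/null
python3 -c "
from h import *
ang()"
```

```text
t 22.75 ang -24.1 r 55.0 p [ 576.2 -229.5  178.6] Fr 8.4 Ft 17.9 Fz 4.3 gf 51.0 gw 21.1
t 23.55 ang -24.41 r 54.9 p [ 576.  -229.7  178.5] Fr 10.5 Ft 26.7 Fz 5.2 gf 51.2 gw 20.5
```

The resistance rises sharply to 27 N at -24°, the pipe's direction, so the valve is shut. The zero-load stop angle is about -23.7°. Next I'll compute the way back, 720° anticlockwise.

```bash
python3 -c "
from h import *
rows(-23.7,15,24,start=(573.0,-234.0));rows(-23.7,15,1)"
```

```text
0 0.65 0.47
1 0.55 0.15
2 0.57 0.0
3 0.56 -0.14
4 0.5 -0.28
5 0.41 -0.4
6 0.29 -0.5
7 0.15 -0.55
8 0.0 -0.57
9 -0.14 -0.56
10 -0.28 -0.5
11 -0.4 -0.41
12 -0.5 -0.29
13 -0.55 -0.15
14 -0.57 -0.0
15 -0.56 0.14
16 -0.5 0.28
17 -0.41 0.4
18 -0.29 0.5
19 -0.15 0.55
20 -0.0 0.57
21 0.14 0.56
22 0.28 0.5
23 0.4 0.41
0 0.5 0.29
```

```bash

python3 -m crank '[[[0.65,0.47,0,0,0,0,5],[0.55,0.15,0,0,0,0,5],[0.57,0,0,0,0,0,5],[0.56,-0.14,0,0,0,0,5],[0.5,-0.28,0,0,0,0,5],[0.41,-0.4,0,0,0,0,5],[0,0,0,0,0,0,5],[0,0,0,0,0,0,5]]]' >/dev/null
python3 -c "
from h import *
ang()"
python3 -m crank '[[[0.29,-0.5,0,0,0,0,5],[0.15,-0.55,0,0,0,0,5],[0,-0.57,0,0,0,0,5],[-0.14,-0.56,0,0,0,0,5],[-0.28,-0.5,0,0,0,0,5],[-0.4,-0.41,0,0,0,0,5],[0,0,0,0,0,0,5],[0,0,0,0,0,0,5]]]' >/dev/null
python3 -c "
from h import *
ang()"
python3 -m crank '[[[-0.5,-0.29,0,0,0,0,5],[-0.55,-0.15,0,0,0,0,5],[-0.57,0,0,0,0,0,5],[-0.56,0.14,0,0,0,0,5],[-0.5,0.28,0,0,0,0,5],[-0.41,0.4,0,0,0,0,5],[0,0,0,0,0,0,5],[0,0,0,0,0,0,5]]]' >/dev/null
python3 -c "
from h import *
ang()"
python3 -m crank '[[[-0.29,0.5,0,0,0,0,5],[-0.15,0.55,0,0,0,0,5],[0,0.57,0,0,0,0,5],[0.14,0.56,0,0,0,0,5],[0.28,0.5,0,0,0,0,5],[0.4,0.41,0,0,0,0,5],[0,0,0,0,0,0,5],[0,0,0,0,0,0,5]]]' >/dev/null
python3 -c "
from h import *
ang()"
```

```text
t 24.35 ang 67.12 r 55.1 p [ 547.4 -156.3  178.5] Fr 2.7 Ft 4.4 Fz 8.3 gf 51.8 gw 20.9
t 25.15 ang 157.64 r 54.8 p [ 475.3 -186.2  178.5] Fr -1.5 Ft 2.6 Fz 7.4 gf 51.7 gw 20.5
t 25.95 ang -113.17 r 55.0 p [ 504.4 -257.6  178.5] Fr -4.4 Ft 3.3 Fz 7.5 gf 51.8 gw 20.7
t 26.75 ang -23.37 r 55.2 p [ 576.6 -228.9  178.5] Fr 1.8 Ft 3.2 Fz 7.8 gf 51.8 gw 20.7
```

The first turn is done and tracked cleanly. Now the second.

```bash

python3 -m crank '[[[0.5,0.29,0,0,0,0,5],[0.55,0.15,0,0,0,0,5],[0.57,0,0,0,0,0,5],[0.56,-0.14,0,0,0,0,5],[0.5,-0.28,0,0,0,0,5],[0.41,-0.4,0,0,0,0,5],[0,0,0,0,0,0,5],[0,0,0,0,0,0,5]]]' >/dev/null
python3 -c "
from h import *
ang()"
python3 -m crank '[[[0.29,-0.5,0,0,0,0,5],[0.15,-0.55,0,0,0,0,5],[0,-0.57,0,0,0,0,5],[-0.14,-0.56,0,0,0,0,5],[-0.28,-0.5,0,0,0,0,5],[-0.4,-0.41,0,0,0,0,5],[0,0,0,0,0,0,5],[0,0,0,0,0,0,5]]]' >/dev/null
python3 -c "
from h import *
ang()"
python3 -m crank '[[[-0.5,-0.29,0,0,0,0,5],[-0.55,-0.15,0,0,0,0,5],[-0.57,0,0,0,0,0,5],[-0.56,0.14,0,0,0,0,5],[-0.5,0.28,0,0,0,0,5],[-0.41,0.4,0,0,0,0,5],[0,0,0,0,0,0,5],[0,0,0,0,0,0,5]]]' >/dev/null
python3 -c "
from h import *
ang()"
python3 -m crank '[[[-0.29,0.5,0,0,0,0,5],[-0.15,0.55,0,0,0,0,5],[0,0.57,0,0,0,0,5],[0.14,0.56,0,0,0,0,5],[0.28,0.5,0,0,0,0,5],[0.4,0.41,0,0,0,0,5],[0,0,0,0,0,0,5],[0,0,0,0,0,0,5]]]' >/dev/null
python3 -m crank '[[[0,0,0,0,0,0,5],[0,0,0,0,0,0,5],[0,0,0,0,0,0,5],[0,0,0,0,0,0,5],[0,0,0,0,0,0,5],[0,0,0,0,0,0,5],[0,0,0,0,0,0,5],[0,0,0,0,0,0,5]]]' >/dev/null
python3 - <<'E'
from h import *
import cv2
ang()
cv2.imwrite("pics/end.png",cv2.resize(capture("side")[100:300,200:460],None,fx=3,fy=3))
E
```

```text
t 27.55 ang 67.1 r 55.1 p [ 547.4 -156.3  178.5] Fr 2.1 Ft 2.7 Fz 9.4 gf 51.9 gw 20.9
t 28.35 ang 157.63 r 54.8 p [ 475.3 -186.2  178.5] Fr -2.3 Ft 2.7 Fz 8.1 gf 51.8 gw 20.4
t 29.15 ang -113.17 r 55.0 p [ 504.4 -257.6  178.5] Fr -3.4 Ft 2.7 Fz 8.0 gf 51.9 gw 21.0
t 30.75 ang -23.66 r 55.2 p [ 576.5 -229.2  178.5] Fr 1.8 Ft 2.5 Fz 7.6 gf 51.9 gw 20.6
```

View pics/end.png

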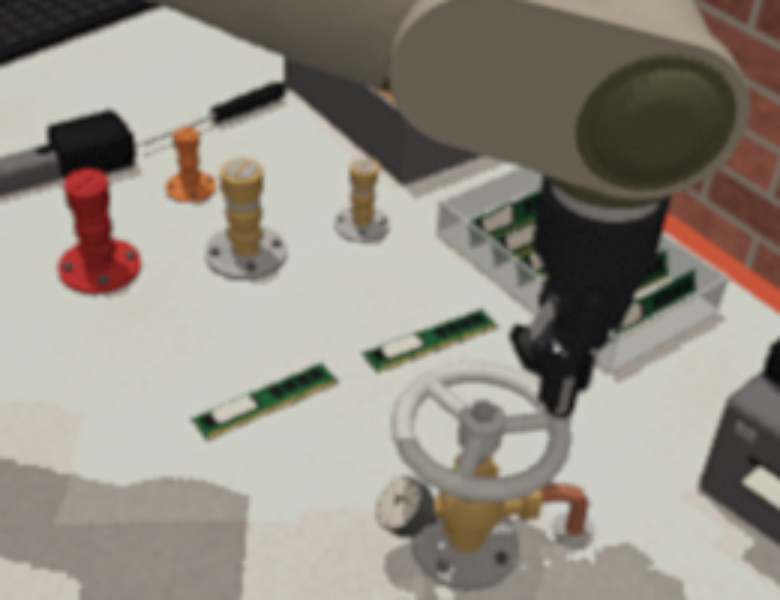

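The picture shows the gripper closed on the crank handle above the copper pipe (side crop about (560,390)), and the bystanders in view are in place. The angle is -23.7°, the grip is 52 N and everything is at rest, so I'm handing in.

```bash
python3 -c "
from rig import *
print(finish_job())"
```

```text
the job is handed in; nothing more can be done
None
```

I screwed the cap down to its stop, shut the valve against its stop and backed it off two full turns; the gripper is still holding the crank handle at 52 N, and I handed the job in at about 31 s, with no verdict shown.

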